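# Restock the miso counter's display trays

## Robot

A 6-joint arm with a two-finger parallel gripper is mounted at the origin on the work surface. World frame = base frame: x ahead of the robot, y to its left, z up, the work surface at z = 0. Lengths are in m, angles in rad, forces in N, time in s.
With the tool pointing down it reaches from about 0.275 to 0.775 m from the base axis. Payload 14.6 kg.
Tool frame: the origin (TCP) lies on the centre line of the jaws, within the pads' length; the fingertips stand nose_length ahead of it and the grasp point (between the pads) is the TCP (nose_length is the distance from the TCP to the fingertips, in m); z points along the fingers, y is the line along which they close (so a half turn about z gives the same grasp; the last joint's range is limited). The gripper opens to 85 mm and grips with 20 to 120 N. Pads are 22 mm wide; open, the fingers measure 114 mm over their backs; the gripper's body (76 mm by 85 mm) begins 54 mm behind the grasp point. The pads swing forward as they close: fully open they stand 13 mm farther back than shut.
Start: joints at [-1.373, 0.263, -0.048, 1.259, 0, 1.415], TCP at [0.181, -0.493, 0.23] pointing down, gripper open.
Joint ranges: [-2.65, 2.65], [-0.89, 1.7], [-1.18, 1.37], [-2.13, 2.11], [-1.35, 1.29], [-3.14, 3.14]. Speed limits (rad/s): [1.89, 1.89, 2.57, 2.79, 3.14, 3.14].

## Interface

Orientations are given as a rotation vector (axis times angle).
In Python, from plant import * gives the robot as it stands.
- The arm moves only by the tool jog_arm, never from a script. Its arguments are lists of equal length, an entry for each row: "claw": the opening, from -1 (shut) to 1 (fully open); "dp": the shift along the world's x, y, z in m, a list of three; "yaw": the turn about the world's z in degrees. In form: {"claw": [claw, ...], "dp": [[dx, dy, dz], ...], "yaw": [yaw, ...]}. A call has 1 to 5 rows; each row is the pose to reach, as a shift and turn from the pose commanded when the call began; what a row does not reach only later rows make up. A row lasts 1/12 s, in which the tool goes at most 41.7 mm and 7.16 degrees, less where a joint would pass 70% of its speed; a pose out of reach is approached as far as the arm can. A call with a gripper value outside its range is refused whole. The fingers move at their own pace and stop on an object; the grip force is fixed at half the most. Time passes only in rows, so rows that repeat a pose let the fingers close. It gives the time, the measured TCP pose, the force, the opening and the grip force at its end, in the units of the state.
- get_obs(): the state, without advancing time (a new reading comes with each control period).
- snapshot(name): name is "scene" or "top" or "wrist"; returns a dict with "img" (480x640x3 uint8, red, green, blue), "depth" (480x640 float32, m along the optical axis (not along the pixel's ray), 0 where there is no reading), "mtx" (3x3 intrinsics, pixels), "k1" (the pictures are not rectified: a ray, as slopes to the right and down, at radius r is drawn at 1 + k1 r^2 times it, then the intrinsics apply), "xyz" and "rotation" of the camera in the world. Camera axes: x right, y up, looking along -z (the intrinsics and any distortion apply to the point x, -y, -z); pixel columns grow to the right and rows downward; lengths in m; the calibration is good to about 2 mm. A picture is of the moment at which its call begins.
- job_done(): hands the job in; it is judged then, once.
Trained networks look in a picture, given as the dict that the camera call returned (one of the last four; its "shot" number tells which), for a name from the list of things; names that differ only in an ending like _2 or _b are one class to them, and where a whole thing is asked for, a point or a joint stands for the part that bears it (a point fixed in the world has none). Each returns a list of dicts, best first, with "score" (0 to 1); they miss things now and then, are a little off and sometimes report something else, mostly with a low value. They report only what shows in the picture. A call takes as long as a camera call.
- boxes_of(picture, label): "rect" ([left, top, right, bottom] as shares, 0 to 1, of the picture: columns of its width, rows of its height, round what is visible of it).
- landmark_of(picture, label): "point" ([column, row] as shares, 0 to 1, of the picture: columns of its width, rows of its height: a listed point, or the origin of a listed thing).
The state is a dict: "time": time; "joint_pos": joint angles; "dq": joint speeds; "effort": joint torques, N m; "ee_pos": TCP position; "eef_rot": TCP orientation; "contact_force": force on the tool from outside, world axes, zero at the start; "torque": the same for the moment, N m; "finger_gap": finger opening in m; "finger_force": force on a finger pad.
Only numpy, scipy, OpenCV 4.12 (cv2) and the standard library are available. Lean on these libraries where they do the work, as an engineer would, in place of code of your own. Each camera call takes 0.05 s, during which the arm holds its last target. There are 200 camera calls.

## Task

Put the four loose goods on the counter - two square tubs, a jar and a bottle - away into the three wooden display trays, each in the tray that already holds one of its kind. Set each down, do not drop it, so that it stands upright on the tray's floor beside the one already there, with the tubs squared up to the sides of their tray, and do not shove or knock over the stock already in the trays.

Things in the scene. Friction and masses are not known exactly. Their poses are not given: they have to be found in the camera images.
- tub_a: small white square lidded plastic tub with a brown printed band, 58 x 58 mm (lid lip 60 mm, with a small flat peel tab 7 mm out over its +x side), 64 mm high, about 0.17 kg. Origin at the centre of its underside, z up, x and y square to its sides. One of the two loose tubs, standing on the counter at the start.
- tub_b: small white square lidded plastic tub with a brown printed band, 58 x 58 mm (lid lip 60 mm, with a small flat peel tab 7 mm out over its +x side), 64 mm high, about 0.17 kg. Origin at the centre of its underside, z up, x and y square to its sides. The other loose tub, the same as tub_a, standing on the counter at the start.
- jar: round amber glass jar with a paper label and a flat brass-coloured lid, 56 mm across (lid 53 mm, from 54 mm up), 68 mm high, about 0.2 kg. Origin at the centre of its underside, z up along its axis. Loose, standing on the counter at the start.
- bottle: slim dark bottle with a paper label and a black screw cap, body 44 mm across up to 78 mm, narrower neck about 25 mm across above, 116 mm high in all, about 0.17 kg. Origin at the centre of its underside, z up along its axis. Loose, standing on the counter at the start.
- tray_tubs: fixed low wooden display tray, 94 x 232 mm outside (short side along its x, long side along its y), walls 6 mm thick, inside 82 x 220 mm; floor 6 mm thick, rim 20 mm above the counter. Origin at the centre of its underside, on the counter; z up. It holds one tub (shown_tub), which at the start stands about 71 mm from the tray's middle towards its +y end, leaving the middle and the -y end free; the three tubs stand in one row along it with about 14 mm between them.
- tray_jars: fixed low wooden display tray, 94 x 232 mm outside (short side along its x, long side along its y), walls 6 mm thick, inside 82 x 220 mm; floor 6 mm thick, rim 20 mm above the counter. Origin at the centre of its underside, on the counter; z up. It holds one jar (shown_jar), which at the start stands about 71 mm from the tray's middle towards its +y end, leaving the middle and the -y end free.
- tray_bottles: fixed low wooden display tray, 94 x 232 mm outside (short side along its x, long side along its y), walls 6 mm thick, inside 82 x 220 mm; floor 6 mm thick, rim 20 mm above the counter. Origin at the centre of its underside, on the counter; z up. It holds one bottle (shown_bottle), which at the start stands about 71 mm from the tray's middle towards its +y end, leaving the middle and the -y end free.
- shown_tub: small white square lidded plastic tub with a brown printed band, 58 x 58 mm (lid lip 60 mm, with a small flat peel tab 7 mm out over its +x side), 64 mm high, about 0.17 kg. Origin at the centre of its underside, z up, x and y square to its sides. Already in tray_tubs, loose: it is to be left standing as it is.
- shown_jar: round amber glass jar with a paper label and a flat brass-coloured lid, 56 mm across (lid 53 mm, from 54 mm up), 68 mm high, about 0.2 kg. Origin at the centre of its underside, z up along its axis. Already in tray_jars, loose: it is to be left standing as it is.
- shown_bottle: slim dark bottle with a paper label and a black screw cap, body 44 mm across up to 78 mm, narrower neck about 25 mm across above, 116 mm high in all, about 0.17 kg. Origin at the centre of its underside, z up along its axis. Already in tray_bottles, loose: it is to be left standing as it is.

How it is judged:
At the end, for the whole second after the job is handed in: Each loose piece stands in the tray of its kind: upright (0.1 rad), on the tray floor (within 5 mm), inside its walls, at rest; tubs square to the tray within 0.3 rad, any side forward; the three pieces there at the start upright and within 20 mm of where they were (x of tub_a in the frame of tray_tubs between -0.015 and 0.015 m and y of tub_a in the frame of tray_tubs between -0.084 and 0.084 m and z of tub_a in the frame of tray_tubs between 0.002 and 0.011 m and angle between each of tub_a, tub_b, jar, bottle, shown_tub, shown_jar, shown_bottle's own z axis and vertical below 0.1 rad and linear speed of each of tub_a, tub_b, jar, bottle, shown_tub, shown_jar, shown_bottle below 0.02 m/s and angular speed of each of tub_a, tub_b, jar, bottle below 0.3 rad/s and (angle between the x axis of tub_a and the x axis of tray_tubs, either way round below 0.3 rad or angle between the x axis of tub_a and the y axis of tray_tubs, either way round below 0.3 rad) and x of tub_b in the frame of tray_tubs between -0.015 and 0.015 m and y of tub_b in the frame of tray_tubs between -0.084 and 0.084 m and z of tub_b in the frame of tray_tubs between 0.002 and 0.011 m and (angle between the x axis of tub_b and the x axis of tray_tubs, either way round below 0.3 rad or angle between the x axis of tub_b and the y axis of tray_tubs, either way round below 0.3 rad) and x of jar in the frame of tray_jars between -0.016 and 0.016 m and y of jar in the frame of tray_jars between -0.085 and 0.085 m and z of jar in the frame of tray_jars between 0.002 and 0.011 m and x of bottle in the frame of tray_bottles between -0.022 and 0.022 m and y of bottle in the frame of tray_bottles between -0.091 and 0.091 m and z of bottle in the frame of tray_bottles between 0.002 and 0.011 m and distance of each of shown_tub, shown_jar, shown_bottle from where it was at the start of the episode below 0.02 m); the robot touches nothing.
It fails at once if stock already in a tray is shoved more than 20 mm or tipped (distance of any of shown_tub, shown_jar, shown_bottle from where it was at the start of the episode above 0.02 m or angle between any of shown_tub, shown_jar, shown_bottle's own z axis and vertical above 0.3 rad).
It fails at once if a piece is dropped: it is out of the fingers with its underside more than 28 mm above the counter (22 mm above a tray's floor) ((height (world z) of tub_a above 0.028 m and contact force between the fingers and tub_a below 0.02 N) or (height (world z) of tub_b above 0.028 m and contact force between the fingers and tub_b below 0.02 N) or (height (world z) of jar above 0.028 m and contact force between the fingers and jar below 0.02 N) or (height (world z) of bottle above 0.028 m and contact force between the fingers and bottle below 0.02 N)).
It also fails if it takes over 112 s, if anything falls off the work surface, if the arm or the gripper's body presses on something with over 40 N, if the wrist force passes 120 N, or if a joint passes its speed limit or range.

## Working session

There is one attempt and no reset: what is moved stays moved. The work goes in short steps, Python scripts to look and compute and a tool call to move; the robot and the scene stay as the last step left them, time stands still between calls to the robot, and variables do not carry over. Pictures are saved under pics/ and viewed, at most 14 in all, crops included, and the job is handed in when it is done.

Besides the shell and the picture viewer there is one more tool, called after "Call:" by a JSON object that holds its "api" and its "payload", one argument or row to a line. jog_arm: Moves the arm, as the interface text tells. Its arguments: {"type":"object","properties":{"claw":{"type":"array"},"dp":{"type":"array"},"yaw":{"type":"array"}},"required":["claw","dp","yaw"]}

```bash
mkdir -p pics; cat > h.py <<'E'
from plant import *
import numpy as np, cv2
def pts(s):
    """world xyz for each pixel"""
    h,w=s["depth"].shape; K=np.array(s["mtx"],float)
    u,v=np.meshgrid(np.arange(w),np.arange(h))
    x=(u-K[0,2])/K[0,0]; y=(v-K[1,2])/K[1,1]
    xd,yd=x.copy(),y.copy()
    for _ in range(8):
        f=1+s["k1"]*(x*x+y*y); x,y=xd/f,yd/f
    d=s["depth"]; c=np.stack([x*d,-y*d,-d],-1)
    R=np.array(s["rotation"],float)
    if R.size==3: R=cv2.Rodrigues(R.reshape(3))[0]
    P=c@R.T+np.array(s["xyz"]); P[d==0]=np.nan
    return P
E
python3 - <<'E'
from h import *
o=get_obs(); print(o)
for n in ("top","scene"):
    s=snapshot(n); cv2.imwrite(f"pics/{n}0.png",s["img"][:,:,::-1]); np.savez(n+"0.npz",P=pts(s),img=s["img"])
    print(n,s["xyz"],s["rotation"])
    P=pts(s)
    for l in ("tub_a","jar","bottle","tray_tubs","tray_jars","tray_bottles"):
        for b in boxes_of(s,l)[:4]:
            r=np.array(b["rect"])*[640,480,640,480]
            c=P[int((r[1]+r[3])/2),int((r[0]+r[2])/2)]
            print(n,l,round(b["score"],2),r.round(),c.round(3))
E
```

```text
{'time': 0.0, 'joint_pos': array([-1.37331803e+00,  2.63553467e-01, -4.89429035e-02,  1.25941313e+00,
       -2.73700189e-05,  1.41550054e+00]), 'dq': array([-7.33552184e-05,  3.60450584e-04,  2.42708885e-03, -1.29902390e-04,
       -1.06602043e-04, -7.45494445e-04]), 'effort': array([ 2.28950659e-03, -6.37612438e+01,  3.84561074e+01,  1.36640362e-02,
       -5.56495206e-05, -8.33605355e-06]), 'ee_pos': array([ 0.18132213, -0.49239156,  0.22970708]), 'eef_rot': array([-3.09175292e+00, -5.51072113e-01,  7.98315371e-05]), 'contact_force': array([0.63011505, 0.4383142 , 0.17239626]), 'torque': array([ 0.0177586 , -0.02205419, -0.01506696]), 'finger_force': 0.0, 'finger_gap': 0.08546650651739245}
top [0.43771876 0.02022189 1.10181302] [ 0.05261767 -0.0458807  -1.55211864]
top tub_a 0.78 [477. 250. 531. 297.] [ 0.432 -0.301  0.063]
top tub_a 0.57 [268. 236. 305. 277.] [0.456 0.097 0.068]
top jar 0.93 [158. 245. 194. 273.] [0.447 0.297 0.066]
top bottle 0.73 [375. 253. 405. 274.] [ 0.447 -0.086  0.114]
top tray_tubs 0.72 [137. 160. 254. 213.] [0.59  0.282 0.003]
top tray_jars 0.64 [417. 157. 538. 217.] [ 0.599 -0.265  0.008]
top tray_bottles 0.92 [278. 149. 404. 213.] [0.605 0.001 0.007]
scene [ 1.15226105 -0.75138157  0.78351714] [0.88290189 0.31654837 0.62186915]
scene tub_a 0.81 [165. 276. 205. 322.] [ 0.464 -0.323  0.064]
scene tub_a 0.7 [308. 194. 337. 230.] [0.473 0.081 0.047]
scene jar 0.72 [356. 164. 376. 191.] [0.459 0.281 0.044]
scene bottle 0.87 [253. 214. 275. 265.] [ 0.464 -0.105  0.074]
scene tray_tubs 0.75 [375. 191. 444. 239.] [0.609 0.258 0.003]
scene tray_jars 0.79 [196. 300. 317. 385.] [ 0.607 -0.284  0.006]
scene tray_bottles 0.76 [293. 236. 395. 305.] [ 0.611 -0.018  0.006]
scene tray_bottles 0.58 [166. 275. 204. 322.] [ 0.462 -0.324  0.063]
```

View pics/top0.png

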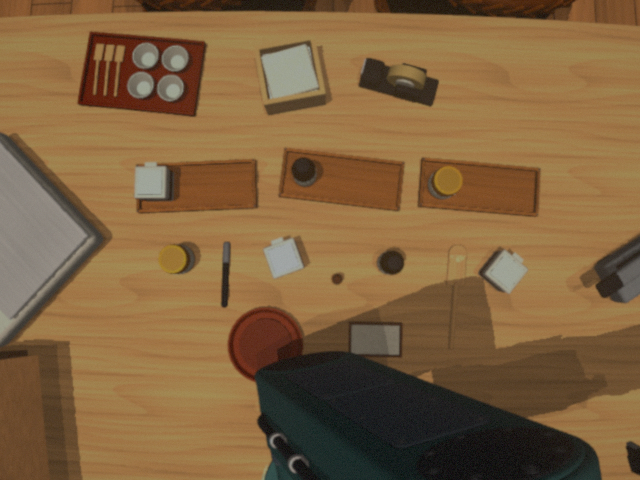

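View pics/scene0.png

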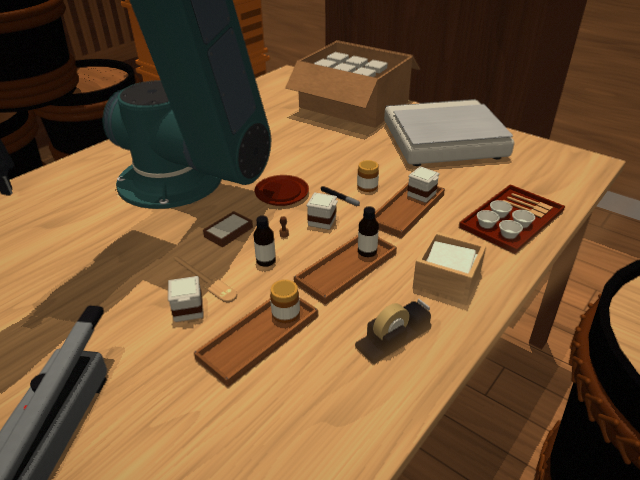

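```bash
python3 - <<'E'
from h import *
for n in ("top",):
    P=np.load(n+"0.npz")["P"]; z=P[...,2]
    # tall objects
    for lo,hi,nm in ((0.05,0.085,"mid"),(0.095,0.13,"tall"),(0.015,0.026,"rim")):
        m=((z>lo)&(z<hi)).astype(np.uint8)
        k,L,st,_=cv2.connectedComponentsWithStats(m)
        for i in range(1,k):
            if st[i,4]<60: continue
            q=P[L==i]; xy=q[:,:2].astype(np.float32)*1000
            r=cv2.minAreaRect(xy)
            print(nm,st[i],"mean",q.mean(0).round(3),"rect",np.round(r[0]),np.round(r[1]),round(r[2],1),"ztop",np.percentile(q[:,2],80).round(4))
E
```

```text
mid [ 254   35   72   73 3875] mean [0.799 0.099 0.068] rect [800.  99.] [119. 116.] 11.8 ztop 0.075
mid [387  65  39  23 598] mean [ 0.794 -0.119  0.071] rect [ 800. -120.] [71. 41.] 85.4 ztop 0.0806
mid [    0   133    98   213 10552] mean [0.479 0.57  0.076] rect [485. 552.] [409. 200.] 3.2 ztop 0.0817
mid [ 134  162   35   37 1120] mean [0.588 0.348 0.07 ] rect [591. 351.] [66. 59.] 1.7 ztop 0.0726
mid [431 166  31  31 760] mean [ 0.597 -0.191  0.073] rect [ 599. -192.] [52. 54.] 85.7 ztop 0.0763
mid [292 169  25  16 105] mean [0.596 0.063 0.071] rect [600.  66.] [21. 44.] 10.6 ztop 0.0829
mid [ 263  237   41   41 1113] mean [0.454 0.102 0.065] rect [456. 103.] [67. 60.] 21.0 ztop 0.0666
mid [603 241  37  35 446] mean [ 0.461 -0.531  0.059] rect [ 465. -536.] [22. 93.] 35.6 ztop 0.0624
mid [158 244  32  30 770] mean [0.448 0.302 0.067] rect [448. 304.] [53. 55.] 1.5 ztop 0.0702
mid [ 484  249   44   45 1136] mean [ 0.437 -0.304  0.065] rect [ 438. -308.] [61. 69.] 52.6 ztop 0.0667
mid [378 251  26  24 206] mean [ 0.448 -0.088  0.077] rect [448. -92.] [42. 42.] 52.8 ztop 0.0826
mi
[... 1470 characters left out ...]
rim [ 419  157  122   59 1126] mean [ 0.596 -0.267  0.02 ] rect [ 597. -268.] [233.  96.] 86.3 ztop 0.0223
rim [136 159 121  54 966] mean [0.585 0.257 0.02 ] rect [589. 278.] [ 96. 233.] 3.2 ztop 0.0222
rim [594 252  22  27  72] mean [ 0.448 -0.51   0.02 ] rect [ 456. -514.] [24. 60.] 59.4 ztop 0.0235
rim [227 307  77  52 343] mean [0.325 0.139 0.017] rect [314. 139.] [ 94. 144.] 3.9 ztop 0.0186
rim [ 239  319   53   51 1134] mean [0.293 0.139 0.017] rect [295. 139.] [ 86. 100.] 22.6 ztop 0.0178
rim [ 348  322   55   36 1740] mean [ 0.304 -0.07   0.019] rect [304. -70.] [101.  65.] 89.0 ztop 0.0216
rim [231 360  24  21  70] mean [0.237 0.18  0.017] rect [238. 180.] [57. 11.] 50.8 ztop 0.0184
```

The top view shows tubs at (284,258) and (505,270), the jar at (173,259) and the bottle at (391,262). The trays are at about (196,186) for tubs, (341,180) for bottles and (479,187) for jars. The networks agree with this. I'll move over the bottle first.

Call:
{"api": "jog_arm", "payload": {
  "claw": [1,1,1,1],
  "dp": [
    [0.089,0.134,0.0],
    [0.089,0.134,0.0],
    [0.089,0.134,0.0],
    [0.089,0.134,0.0]
  ],
  "yaw": [21,21,21,21]
}}

```text
time: 1.03
ee_pos: [0.271, -0.3566, 0.2302]
eef_rot: [-2.936, -1.116, -0.0]
contact_force: [-0.2, -0.4, 0.6]
finger_gap: 0.0856
finger_force: 0.0
```

Call:
{"api": "jog_arm", "payload": {
  "claw": [1,1,1,1],
  "dp": [
    [0.089,0.134,0.0],
    [0.089,0.134,0.0],
    [0.089,0.134,0.0],
    [0.089,0.134,0.0]
  ],
  "yaw": [21,21,21,21]
}}

```text
time: 1.37
ee_pos: [0.3602, -0.2225, 0.2304]
eef_rot: [2.683, 1.633, 0.001]
contact_force: [0.1, -1.2, 0.9]
finger_gap: 0.0851
finger_force: 0.0
```

Call:
{"api": "jog_arm", "payload": {
  "claw": [1,1,1,1,1],
  "dp": [
    [0.089,0.134,0.0],
    [0.089,0.134,0.0],
    [0.089,0.134,0.0],
    [0.089,0.134,0.0],
    [0.089,0.134,0.0]
  ],
  "yaw": [22,22,22,22,22]
}}

```text
time: 1.78
ee_pos: [0.4507, -0.0862, 0.2301]
eef_rot: [-2.324, -2.114, -0.002]
contact_force: [-0.1, -1.3, -0.3]
finger_gap: 0.0852
finger_force: 0.0
```

```bash
cat >> h.py <<'E'
def yaw(o):
    R=cv2.Rodrigues(np.array(o["eef_rot"]))[0]; return np.degrees(np.arctan2(R[1,0],R[0,0]))
def blobs(P,lo,hi,amin=150):
    z=P[...,2]; m=((z>lo)&(z<hi)).astype(np.uint8)
    k,L,st,_=cv2.connectedComponentsWithStats(m)
    for i in range(1,k):
        if st[i,4]<amin: continue
        q=P[L==i]; r=cv2.minAreaRect(q[:,:2].astype(np.float32)*1000)
        print(lo,st[i],"mean",q.mean(0).round(3),"rect",np.round(r[0]),np.round(r[1]),round(r[2],1),"z80",np.percentile(q[:,2],80).round(4))
def look(name,*bands):
    s=snapshot("wrist"); P=pts(s); cv2.imwrite(f"pics/{name}.png",s["img"][:,:,::-1])
    o=get_obs(); print(o["time"],o["ee_pos"].round(4),"yaw",yaw(o).round(1),"gap",o["finger_gap"],"cam",np.round(s["xyz"],3))
    for b in bands: blobs(P,*b)
E
python3 - <<'E'
import plant
from h import *
print([k for k in dir(plant) if not k.startswith('__')], globals().get("nose_length"))
look("w1",(0.10,0.13),(0.06,0.085),(0.015,0.026,300))
E
```

```text
['Unreachable', 'boxes_of', 'get_obs', 'job_done', 'landmark_of', 'nose_length', 'snapshot'] 0.019
1.8333 [ 0.4495 -0.0882  0.2301] yaw 84.5 gap 0.08553769645587231 cam [ 0.457 -0.019  0.373]
0.1 [521   0  41  15 390] mean [0.608 0.059 0.111] rect [610.  59.] [ 7. 22.] 73.5 z80 0.1167
0.1 [305 228  32  36 932] mean [ 0.449 -0.091  0.114] rect [449. -92.] [25. 25.] 87.1 z80 0.1158
0.06 [ 266    0   86   43 2123] mean [0.453 0.083 0.063] rect [456.  79.] [29. 67.] 84.5 z80 0.0644
0.06 [ 479    0   69   47 1184] mean [0.599 0.058 0.074] rect [607.  59.] [23. 45.] 60.3 z80 0.0826
0.06 [296 208  50  48 786] mean [ 0.45  -0.083  0.078] rect [449. -90.] [39. 43.] 84.5 z80 0.0826
0.06 [ 459  292   57   53 1726] mean [ 0.602 -0.185  0.072] rect [ 605. -187.] [36. 54.] 44.8 z80 0.0738
0.06 [310 392  31  15 250] mean [ 0.434 -0.273  0.063] rect [ 435. -272.] [32. 16.] 1.9 z80 0.0635
0.015 [ 42   0 156  74 812] mean [0.282 0.092 0.016] rect [285.  97.] [ 61. 141.] 84.0 z80 0.0163
0.015 [ 418    0  119  233 3733] mean [ 0.602 -0.024  0.019] rect [605. -11.] [212.  96.] 84.0 z80 0.0198
0.015 [626   0  14  63 594] mean [0.749 0.06  0.02 ] rect [750.  59.] [ 4. 54.] 12.5 z80 0.0232
0.015 [ 136  162   82  101 6160] mean [ 0.304 -0.068  0.018] rect [304. -69.] [100.  66.] 89.4 z80 0.0201
0.015 [617 199  23  48 415] mean [ 0.767 -0.123  0.02 ] rect [ 768. -123.] [50.  6.] 76.7 z80 0.0234
0.015 [ 418  261   97  157 1528] mean [ 0.586 -0.203  0.019] rect [ 597. -250.] [200.  95.] 86.2 z80 0.0195
0.015 [295 368  65  34 342] mean [ 0.439 -0.281  0.021] rect [ 434. -284.] [78. 39.] 5.2 z80 0.024
```

View pics/w1.png

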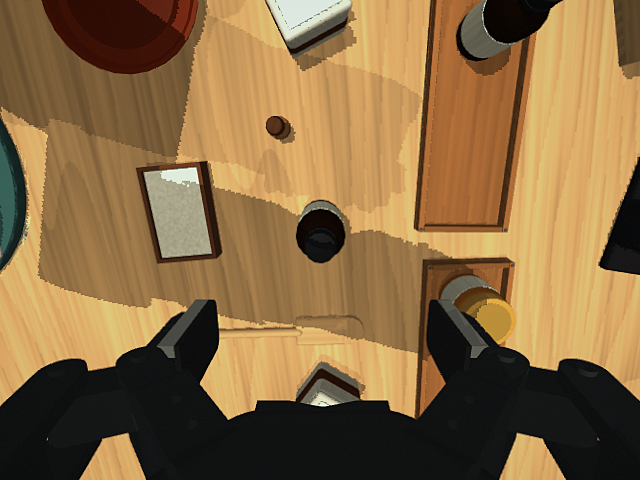

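The wrist view shows the bottle at (321,235), and its measured position (0.449,-0.091) agrees with the top view. I'll descend, grip and lift.

Call:
{"api": "jog_arm", "payload": {
  "claw": [1,1,1,1,1],
  "dp": [
    [0.0,-0.001,-0.04],
    [0.0,-0.001,-0.08],
    [0.0,-0.001,-0.12],
    [0.0,-0.001,-0.15],
    [0.0,-0.001,-0.163]
  ],
  "yaw": [0,0,0,0,0]
}}

```text
time: 2.25
ee_pos: [0.446, -0.0918, 0.0639]
eef_rot: [-2.33, -2.102, 0.003]
contact_force: [-0.2, 0.5, -1.0]
finger_gap: 0.0853
finger_force: 0.0
```

Call:
{"api": "jog_arm", "payload": {
  "claw": [1,-1,-1,-1,-1],
  "dp": [
    [0,0,0],
    [0,0,0],
    [0,0,0],
    [0,0,0],
    [0,0,0]
  ],
  "yaw": [0,0,0,0,0]
}}

```text
time: 2.67
ee_pos: [0.4492, -0.0922, 0.0685]
eef_rot: [2.329, 2.105, 0.001]
contact_force: [-5.1, 2.0, 26.2]
finger_gap: 0.0409
finger_force: 57.1
```

Call:
{"api": "jog_arm", "payload": {
  "claw": [-1,-1,-1,-1,-1],
  "dp": [
    [0,0,0],
    [0,0,0],
    [0,0,0],
    [0,0,0],
    [0,0,0]
  ],
  "yaw": [0,0,0,0,0]
}}

```text
time: 3.08
ee_pos: [0.4492, -0.0922, 0.0687]
eef_rot: [2.329, 2.105, 0.001]
contact_force: [-3.2, 0.7, 15.5]
finger_gap: 0.0411
finger_force: 58.5
```

Call:
{"api": "jog_arm", "payload": {
  "claw": [-1,-1,-1,-1,-1],
  "dp": [
    [0,0,0.02],
    [0.0,0,0.05],
    [0.035,0.014,0.065],
    [0.075,0.03,0.065],
    [0.11,0.043,0.065]
  ],
  "yaw": [0,0,0,0,0]
}}

```text
time: 3.5
ee_pos: [0.5607, -0.0481, 0.1344]
eef_rot: [2.329, 2.103, 0.004]
contact_force: [0.2, -1.1, -1.8]
finger_gap: 0.0406
finger_force: 61.6
```

Call:
{"api": "jog_arm", "payload": {
  "claw": [-1,-1,-1,-1,-1],
  "dp": [
    [0.03,0.012,0],
    [0.044,0.017,0],
    [0.044,0.017,0],
    [0.044,0.017,0],
    [0.044,0.017,0]
  ],
  "yaw": [0,0,0,0,0]
}}

```text
time: 3.92
ee_pos: [0.6018, -0.0318, 0.1324]
eef_rot: [-2.331, -2.106, 0.0]
contact_force: [-1.1, 0.0, -2.1]
finger_gap: 0.0406
finger_force: 61.7
```

```bash
python3 - <<'E'
from h import *
look("w2",(0.15,0.21))
s=snapshot("scene"); cv2.imwrite("pics/s2.png",s["img"][120:360,180:500,::-1].repeat(2,0).repeat(2,1))
E
```

```text
3.9667 [ 0.6016 -0.032   0.1326] yaw 84.2 gap 0.040753756879360926 cam [0.609 0.035 0.275]
0.15 [ 283  289   81  112 7287] mean [ 0.603 -0.027  0.171] rect [603. -30.] [27. 31.] 59.2 z80 0.179
0.15 [   56   298   217   182 14807] mean [ 0.564 -0.022  0.192] rect [566. -26.] [30. 47.] 89.4 z80 0.2053
0.15 [  373   298   218   182 14787] mean [ 0.641 -0.03   0.192] rect [638. -33.] [30. 47.] 80.8 z80 0.2053
0.15 [ 262  401  121   14 1148] mean [ 0.603 -0.022  0.208] rect [603. -22.] [ 3. 28.] 83.7 z80 0.2088
```

View pics/s2.png

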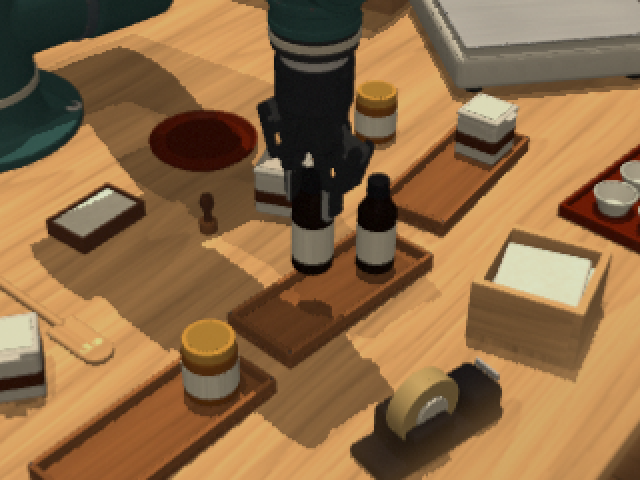

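The bottle is held upright above its tray, at crop position (312,225), with its underside at about 0.064. I'll lower it.

Call:
{"api": "jog_arm", "payload": {
  "claw": [-1,-1,-1,-1,-1],
  "dp": [
    [0,0,-0.025],
    [0,0,-0.045],
    [0,0,-0.052],
    [0,0,-0.055],
    [0,0,-0.056]
  ],
  "yaw": [0,0,0,0,0]
}}

```text
time: 4.43
ee_pos: [0.6022, -0.0319, 0.0765]
eef_rot: [-2.331, -2.106, 0.0]
contact_force: [-0.6, -0.6, -1.7]
finger_gap: 0.0409
finger_force: 61.7
```

Call:
{"api": "jog_arm", "payload": {
  "claw": [-1,-1,-1],
  "dp": [
    [0,0,-0.0007],
    [0,0,-0.0015],
    [0,0,-0.0015]
  ],
  "yaw": [0,0,0]
}}

```text
time: 4.68
ee_pos: [0.6028, -0.0318, 0.0754]
eef_rot: [2.33, 2.106, 0.001]
contact_force: [-0.4, -0.5, -2.2]
finger_gap: 0.0411
finger_force: 61.7
```

Call:
{"api": "jog_arm", "payload": {
  "claw": [-1,-1,-1],
  "dp": [
    [0,0,-0.001],
    [0,0,-0.002],
    [0,0,-0.002]
  ],
  "yaw": [0,0,0]
}}

```text
time: 4.93
ee_pos: [0.6029, -0.0318, 0.0748]
eef_rot: [2.329, 2.105, 0.002]
contact_force: [-6.8, 1.3, 23.5]
finger_gap: 0.0408
finger_force: 64.3
```

Call:
{"api": "jog_arm", "payload": {
  "claw": [0,1,1,1,1],
  "dp": [
    [0,0,0.001],
    [0,0,0.001],
    [0,0,0.001],
    [0,0,0.02],
    [0,0,0.06]
  ],
  "yaw": [0,0,0,0,0]
}}

```text
time: 5.35
ee_pos: [0.6002, -0.0313, 0.1295]
eef_rot: [-2.327, -2.103, 0.007]
contact_force: [1.3, -0.0, 0.2]
finger_gap: 0.0851
finger_force: 0.0
```

Call:
{"api": "jog_arm", "payload": {
  "claw": [1,1,1,1,1],
  "dp": [
    [0,0,0.04],
    [0,0,0.075],
    [-0.02,-0.033,0.09],
    [-0.04,-0.066,0.09],
    [-0.06,-0.099,0.09]
  ],
  "yaw": [0,0,7,14,21]
}}

```text
time: 5.77
ee_pos: [0.5435, -0.1297, 0.2237]
eef_rot: [1.907, 2.494, 0.001]
contact_force: [1.2, -0.7, 0.2]
finger_gap: 0.0855
finger_force: 0.0
```

Call:
{"api": "jog_arm", "payload": {
  "claw": [1,1,1,1,1],
  "dp": [
    [-0.02,-0.032,0],
    [-0.04,-0.064,0],
    [-0.06,-0.098,0],
    [-0.08,-0.13,0],
    [-0.1,-0.163,0]
  ],
  "yaw": [7,14,21,28,35]
}}

```text
time: 6.18
ee_pos: [0.4458, -0.288, 0.2228]
eef_rot: [1.131, 2.931, -0.0]
contact_force: [1.0, 0.1, 0.3]
finger_gap: 0.0854
finger_force: 0.0
```

Call:
{"api": "jog_arm", "payload": {
  "claw": [1,1],
  "dp": [
    [0,0,0],
    [0,0,0]
  ],
  "yaw": [3,3]
}}

```text
time: 6.35
ee_pos: [0.4461, -0.2882, 0.2226]
eef_rot: [-1.063, -2.956, 0.0]
contact_force: [-0.1, 0.4, -0.1]
finger_gap: 0.0849
finger_force: 0.0
```

```bash
python3 - <<'E'
from h import *
look("w3",(0.05,0.075),(0.015,0.026,300))
E
```

```text
6.4 [ 0.4467 -0.2872  0.2226] yaw 140.3 gap 0.08543926279227773 cam [ 0.394 -0.245  0.366]
0.05 [628 161  12  40 344] mean [ 0.591 -0.049  0.056] rect [593. -49.] [10. 35.] 61.4 z80 0.0588
0.05 [ 266  196   69   74 4569] mean [ 0.436 -0.304  0.064] rect [ 439. -307.] [59. 67.] 51.0 z80 0.0645
0.05 [ 470  256   70   63 3246] mean [ 0.593 -0.195  0.07 ] rect [ 598. -195.] [54. 54.] 76.4 z80 0.0738
0.05 [ 80 329  25  41 715] mean [ 0.395 -0.545  0.057] rect [ 397. -549.] [23. 44.] 34.7 z80 0.0585
0.05 [621 370  19  31 285] mean [ 0.782 -0.146  0.058] rect [ 786. -142.] [19. 21.] 0.9 z80 0.0626
0.05 [119 433  22  47 555] mean [ 0.517 -0.624  0.059] rect [ 514. -617.] [17. 76.] 32.9 z80 0.0629
0.015 [ 524  114  116  145 2157] mean [ 0.591 -0.077  0.019] rect [601. -57.] [122.  96.] 83.9 z80 0.0198
0.015 [599 152  34  45 346] mean [ 0.589 -0.044  0.021] rect [593. -41.] [21. 43.] 46.0 z80 0.0241
0.015 [ 315  216  217  178 2670] mean [ 0.578 -0.277  0.019] rect [ 596. -267.] [232.  95.] 86.5 z80 0.0196
0.015 [103 312  59  21 334] mean [ 0.402 -0.52   0.02 ] rect [ 402. -521.] [59.  4.] 32.6 z80 0.0238
0.015 [595 333  45  31 384] mean [ 0.767 -0.127  0.021] rect [ 767. -125.] [15. 50.] 0.2 z80 0.0238
```

View pics/w3.png

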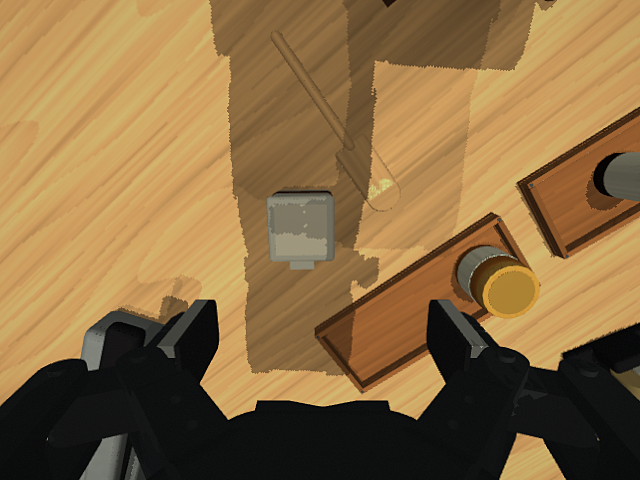

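The wrist view shows the tub squared in frame at (300,227), with its tab pointing down. The tub is at (0.436,-0.305) and the yaw is already good.

Call:
{"api": "jog_arm", "payload": {
  "claw": [1,1,1,1,1],
  "dp": [
    [-0.01,-0.017,-0.03],
    [-0.0105,-0.0175,-0.07],
    [-0.0105,-0.0175,-0.11],
    [-0.0105,-0.0175,-0.14],
    [-0.0105,-0.0175,-0.165]
  ],
  "yaw": [1,1,1,1,1]
}}

```text
time: 6.82
ee_pos: [0.4364, -0.3024, 0.0554]
eef_rot: [-1.037, -2.964, -0.001]
contact_force: [-0.1, 0.0, -1.2]
finger_gap: 0.0858
finger_force: 0.0
```

Call:
{"api": "jog_arm", "payload": {
  "claw": [1,1,-1,-1,-1],
  "dp": [
    [0,0,-0.015],
    [0,0,-0.02],
    [0,0,-0.02],
    [0,0,-0.02],
    [0,0,-0.02]
  ],
  "yaw": [0,0,0,0,0]
}}

```text
time: 7.23
ee_pos: [0.4373, -0.3044, 0.0392]
eef_rot: [1.036, 2.964, -0.001]
contact_force: [-0.2, 0.1, -0.6]
finger_gap: 0.0566
finger_force: 64.4
```

Call:
{"api": "jog_arm", "payload": {
  "claw": [-1,-1,-1],
  "dp": [
    [0,0,0],
    [0,0,0],
    [0,0,0]
  ],
  "yaw": [0,0,0]
}}

```text
time: 7.48
ee_pos: [0.4373, -0.3045, 0.0392]
eef_rot: [1.036, 2.963, -0.001]
contact_force: [1.7, 3.1, 8.3]
finger_gap: 0.057
finger_force: 65.8
```

Call:
{"api": "jog_arm", "payload": {
  "claw": [-1,-1,-1,-1,-1],
  "dp": [
    [0,0,0.02],
    [0,0,0.06],
    [0,0,0.1],
    [0,0.015,0.13],
    [0,0.05,0.14]
  ],
  "yaw": [0,0,0,0,0]
}}

```text
time: 7.9
ee_pos: [0.4382, -0.2573, 0.1827]
eef_rot: [1.038, 2.957, -0.005]
contact_force: [0.2, 0.3, -1.4]
finger_gap: 0.057
finger_force: 64.9
```

Call:
{"api": "jog_arm", "payload": {
  "claw": [-1,-1,-1,-1,-1],
  "dp": [
    [0.01,0.035,0],
    [0.02,0.073,0],
    [0.03,0.11,0],
    [0.04,0.148,0],
    [0.05,0.185,0]
  ],
  "yaw": [-5,-10,-15,-20,-25]
}}

```text
time: 8.32
ee_pos: [0.4867, -0.0673, 0.1787]
eef_rot: [1.659, 2.666, 0.001]
contact_force: [0.8, -0.3, -1.4]
finger_gap: 0.0568
finger_force: 64.7
```

Call:
{"api": "jog_arm", "payload": {
  "claw": [-1,-1,-1,-1,-1],
  "dp": [
    [0.01,0.037,0],
    [0.02,0.074,0],
    [0.03,0.11,0],
    [0.04,0.147,0],
    [0.055,0.18,0]
  ],
  "yaw": [-5,-10,-15,-20,-23]
}}

```text
time: 8.73
ee_pos: [0.5412, 0.1133, 0.1788]
eef_rot: [2.158, 2.282, 0.002]
contact_force: [0.6, -1.2, -0.9]
finger_gap: 0.0571
finger_force: 64.7
```

Call:
{"api": "jog_arm", "payload": {
  "claw": [-1,-1,-1,-1,-1],
  "dp": [
    [0.02,0.035,0],
    [0.035,0.065,-0.02],
    [0.051,0.085,-0.05],
    [0.051,0.095,-0.06],
    [0.051,0.095,-0.06]
  ],
  "yaw": [0,0,0,0,0]
}}

```text
time: 9.15
ee_pos: [0.5913, 0.2075, 0.1153]
eef_rot: [-2.149, -2.288, 0.005]
contact_force: [-0.1, -0.2, -0.3]
finger_gap: 0.0567
finger_force: 64.7
```

```bash
python3 - <<'E'
from h import *
look("w4",(0.015,0.026,300),(0.03,0.075),(0.10,0.16))
E
```

```text
9.2 [0.5916 0.2064 0.1172] yaw 93.6 gap 0.0568441229865368 cam [0.588 0.275 0.258]
0.015 [ 249    0   20  239 2361] mean [0.545 0.292 0.019] rect [545. 285.] [  7. 148.] 3.5 z80 0.0198
0.015 [ 534    0  106  161 1924] mean [0.748 0.314 0.016] rect [768. 327.] [86. 75.] 84.8 z80 0.0168
0.015 [ 384   10   22  239 2330] mean [0.632 0.291 0.019] rect [633. 284.] [  7. 149.] 3.5 z80 0.0199
0.015 [112  42  43  89 702] mean [0.471 0.302 0.021] rect [466. 303.] [53. 21.] 81.8 z80 0.0239
0.015 [  0 272  22 101 403] mean [0.353 0.128 0.016] rect [352. 126.] [90. 18.] 79.2 z80 0.016
0.015 [ 499  316  141   26 1158] mean [0.781 0.155 0.02 ] rect [785. 155.] [108.   6.] 13.7 z80 0.0238
0.015 [ 92 320  83  31 553] mean [0.459 0.131 0.021] rect [451. 130.] [23. 60.] 84.3 z80 0.024
0.03 [ 271    0  141   68 7853] mean [0.589 0.331 0.065] rect [592. 332.] [68. 23.] 3.8 z80 0.0703
0.03 [    0    11   144   120 12845] mean [0.455 0.305 0.062] rect [450. 305.] [55. 55.] 29.6 z80 0.068
0.03 [ 520  328  120  102 5929] mean [0.78  0.147 0.057] rect [780. 140.] [61. 82.] 81.8 z80 0.0681
0.03 [  50  330  113   62 1606] mean [0.441 0.128 0.049] rect [446. 125.] [61. 19.] 13.4 z80 0.0627
0.03 [104 403  15  24 152] mean [0.456 0.095 0.064] rect [455.  94.] [23.  5.] 49.6 z80 0.0645
0.03 [507 455  21  25 210] mean [0.753 0.042 0.042] rect [753.  42.] [ 2. 22.] 13.6 z80 0.0489
0.1 [  201   231   244   176 28734] mean [0.591 0.214 0.139] rect [591. 206.] [84. 66.] 3.6 z80 0.1407
```

View pics/w4.png

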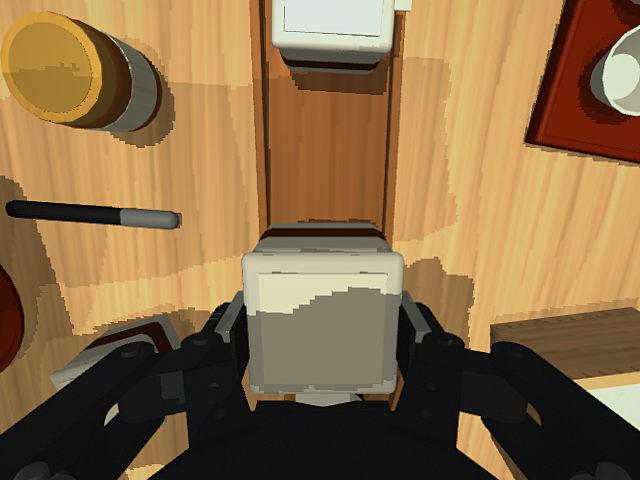

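The tub is over the free end of the tray at (323,325) and squared to it. The walls put the tray centre 2 mm further in +x. I'll lower it.

Call:
{"api": "jog_arm", "payload": {
  "claw": [-1,-1,-1,-1,-1],
  "dp": [
    [0.002,0,-0.03],
    [0.002,0,-0.05],
    [0.002,0,-0.062],
    [0.002,0,-0.068],
    [0.002,0,-0.07]
  ],
  "yaw": [0,0,0,0,0]
}}

```text
time: 9.62
ee_pos: [0.5945, 0.2049, 0.0485]
eef_rot: [2.154, 2.287, 0.001]
contact_force: [1.6, -0.3, -1.0]
finger_gap: 0.0567
finger_force: 64.9
```

Call:
{"api": "jog_arm", "payload": {
  "claw": [-1,-1,-1],
  "dp": [
    [0,0,-0.001],
    [0,0,-0.0025],
    [0,0,-0.0025]
  ],
  "yaw": [0,0,0]
}}

```text
time: 9.87
ee_pos: [0.5949, 0.2057, 0.0461]
eef_rot: [2.153, 2.287, 0.002]
contact_force: [0.1, 0.7, -0.9]
finger_gap: 0.0567
finger_force: 64.9
```

Call:
{"api": "jog_arm", "payload": {
  "claw": [-1,-1,-1],
  "dp": [
    [0,0,-0.001],
    [0,0,-0.0015],
    [0,0,-0.0015]
  ],
  "yaw": [0,0,0]
}}

```text
time: 10.12
ee_pos: [0.5949, 0.2059, 0.0451]
eef_rot: [2.152, 2.287, 0.002]
contact_force: [-2.6, -1.3, 12.8]
finger_gap: 0.0568
finger_force: 66.5
```

Call:
{"api": "jog_arm", "payload": {
  "claw": [0,1,1,1,1],
  "dp": [
    [0,0,0.001],
    [0,0,0.001],
    [0,0,0.001],
    [0,0,0.02],
    [0,0,0.06]
  ],
  "yaw": [0,0,0,0,0]
}}

```text
time: 10.53
ee_pos: [0.5921, 0.2053, 0.1004]
eef_rot: [-2.15, -2.285, 0.009]
contact_force: [1.8, -0.0, 0.1]
finger_gap: 0.0854
finger_force: 0.0
```

Call:
{"api": "jog_arm", "payload": {
  "claw": [1,1,1,1,1],
  "dp": [
    [0,0,0.04],
    [-0.01,-0.007,0.075],
    [-0.035,-0.026,0.1],
    [-0.06,-0.044,0.115],
    [-0.09,-0.065,0.115]
  ],
  "yaw": [-6,-13,-20,-27,-34]
}}

```text
time: 10.95
ee_pos: [0.5053, 0.1407, 0.2215]
eef_rot: [2.73, 1.55, 0.007]
contact_force: [0.7, -0.4, 0.9]
finger_gap: 0.0855
finger_force: 0.0
```

Call:
{"api": "jog_arm", "payload": {
  "claw": [1,1,1,1,1],
  "dp": [
    [-0.02,-0.015,0],
    [-0.04,-0.03,0],
    [-0.051,-0.039,0],
    [-0.051,-0.039,0],
    [-0.051,-0.039,0]
  ],
  "yaw": [-7,-14,-21,-28,-35]
}}

```text
time: 11.37
ee_pos: [0.4529, 0.1013, 0.2191]
eef_rot: [3.072, 0.656, 0.001]
contact_force: [0.0, 0.1, -0.4]
finger_gap: 0.0852
finger_force: 0.0
```

Call:
{"api": "jog_arm", "payload": {
  "claw": [1,1],
  "dp": [
    [0,0,0],
    [0,0,0]
  ],
  "yaw": [-3,-3]
}}

```text
time: 11.53
ee_pos: [0.4534, 0.1018, 0.2188]
eef_rot: [3.087, 0.581, 0.0]
contact_force: [-0.3, 0.3, 0.1]
finger_gap: 0.0853
finger_force: 0.0
```

```bash
python3 - <<'E'
from h import *
look("w5",(0.05,0.075))
E
```

```text
11.5833 [0.4534 0.1018 0.2188] yaw 21.6 gap 0.08543563175357458 cam [0.516 0.126 0.362]
0.05 [ 212    0  100   62 4562] mean [0.582 0.2   0.069] rect [589. 203.] [49. 67.] 3.8 z80 0.0704
0.05 [404  31  47  59 585] mean [0.598 0.079 0.063] rect [602.  76.] [44. 21.] 58.8 z80 0.0697
0.05 [507  91  39  58 905] mean [ 0.594 -0.016  0.063] rect [597. -20.] [44. 21.] 23.5 z80 0.0702
0.05 [  57  114   76   66 4045] mean [0.45  0.301 0.065] rect [449. 304.] [54. 53.] 9.1 z80 0.0681
0.05 [ 287  186   69   75 4694] mean [0.456 0.104 0.064] rect [456. 104.] [67. 60.] 21.1 z80 0.0646
```

View pics/w5.png

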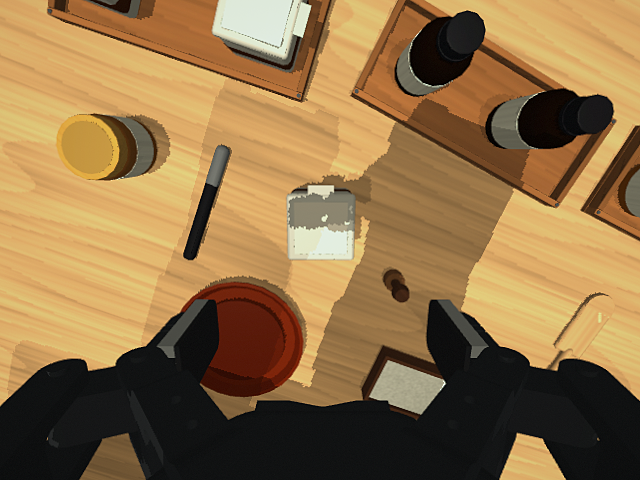

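The bottle and first tub are standing well in their trays. The second tub is at (321,222), square to the tool with its tab up, and the pen and stamp are clear of the fingers.

Call:
{"api": "jog_arm", "payload": {
  "claw": [1,1,1,1,1],
  "dp": [
    [-0.0005,0.001,-0.035],
    [-0.0005,0.001,-0.075],
    [-0.0005,0.001,-0.11],
    [-0.0005,0.001,-0.14],
    [-0.0005,0.001,-0.162]
  ],
  "yaw": [0,0,0,0,0]
}}

```text
time: 12.0
ee_pos: [0.4519, 0.1028, 0.0544]
eef_rot: [-3.085, -0.59, 0.003]
contact_force: [-0.3, 0.5, -0.4]
finger_gap: 0.0853
finger_force: 0.0
```

Call:
{"api": "jog_arm", "payload": {
  "claw": [1,1,-1,-1,-1],
  "dp": [
    [0,0,-0.013],
    [0,0,-0.018],
    [0,0,-0.018],
    [0,0,-0.018],
    [0,0,-0.018]
  ],
  "yaw": [0,0,0,0,0]
}}

```text
time: 12.42
ee_pos: [0.4537, 0.1029, 0.0399]
eef_rot: [3.086, 0.587, 0.003]
contact_force: [0.8, -1.2, -0.7]
finger_gap: 0.0565
finger_force: 64.3
```

Call:
{"api": "jog_arm", "payload": {
  "claw": [-1,-1,-1],
  "dp": [
    [0,0,0],
    [0,0,0],
    [0,0,0]
  ],
  "yaw": [0,0,0]
}}

```text
time: 12.67
ee_pos: [0.4537, 0.1029, 0.0398]
eef_rot: [3.086, 0.586, 0.003]
contact_force: [-2.4, 0.8, 7.8]
finger_gap: 0.0565
finger_force: 65.1
```

Call:
{"api": "jog_arm", "payload": {
  "claw": [-1,-1,-1,-1,-1],
  "dp": [
    [0,0,0.02],
    [0,0,0.06],
    [0,0,0.1],
    [0.01,0.015,0.12],
    [0.03,0.038,0.12]
  ],
  "yaw": [0,2,8,15,22]
}}

```text
time: 13.08
ee_pos: [0.4842, 0.1405, 0.1644]
eef_rot: [2.913, 1.17, 0.011]
contact_force: [1.9, -0.7, 0.1]
finger_gap: 0.057
finger_force: 64.7
```

Call:
{"api": "jog_arm", "payload": {
  "claw": [-1,-1,-1,-1,-1],
  "dp": [
    [0.02,0.025,0],
    [0.043,0.054,0],
    [0.063,0.08,0],
    [0.085,0.107,0],
    [0.1,0.125,0]
  ],
  "yaw": [7,14,21,28,35]
}}

```text
time: 13.5
ee_pos: [0.5844, 0.2682, 0.1592]
eef_rot: [2.426, 1.996, 0.002]
contact_force: [0.3, 0.1, -1.5]
finger_gap: 0.0569
finger_force: 64.7
```

Call:
{"api": "jog_arm", "payload": {
  "claw": [-1,-1,-1,-1,-1],
  "dp": [
    [0.006,0.0095,0],
    [0.006,0.0095,0],
    [0.006,0.0095,0],
    [0.006,0.0095,-0.015],
    [0.006,0.0095,-0.015]
  ],
  "yaw": [7,14,15,15,15]
}}

```text
time: 13.92
ee_pos: [0.5881, 0.2749, 0.1424]
eef_rot: [-2.156, -2.284, 0.003]
contact_force: [-1.0, -0.1, -2.0]
finger_gap: 0.057
finger_force: 64.6
```

```bash
python3 - <<'E'
from h import *
look("w6",(0.015,0.026,300),(0.05,0.078),(0.15,0.185))
E
```

```text
13.9667 [0.5882 0.2748 0.1433] yaw 93.3 gap 0.05673321923729676 cam [0.585 0.342 0.285]
0.015 [ 500    0  140  252 2475] mean [0.755 0.344 0.016] rect [755. 341.] [ 97. 199.] 29.4 z80 0.0167
0.015 [ 591   56   49   69 1443] mean [0.794 0.396 0.02 ] rect [788. 394.] [35. 45.] 11.6 z80 0.0233
0.015 [ 258   70  134  165 2774] mean [0.569 0.363 0.019] rect [586. 336.] [ 94. 118.] 3.3 z80 0.0199
0.015 [ 558  146   59   62 1351] mean [0.79  0.333 0.021] rect [782. 333.] [38. 44.] 1.3 z80 0.0241
0.015 [138 150  42  72 422] mean [0.47  0.312 0.021] rect [467. 310.] [19. 53.] 12.2 z80 0.0239
0.015 [377 154  12  87 697] mean [0.631 0.311 0.019] rect [632. 308.] [ 6. 66.] 3.2 z80 0.0199
0.015 [565 368  47  14 348] mean [0.829 0.164 0.021] rect [828. 164.] [35.  3.] 10.3 z80 0.0238
0.05 [  280    76   114   109 10959] mean [0.589 0.352 0.07 ] rect [592. 352.] [67. 60.] 0.8 z80 0.0705
0.05 [  61  150   97   87 6602] mean [0.452 0.307 0.066] rect [449. 306.] [54. 54.] 80.2 z80 0.068
0.05 [600 394  40  36 765] mean [0.828 0.164 0.062] rect [830. 163.] [19. 26.] 71.4 z80 0.0691
0.05 [491 435  37  45 784] mean [0.742 0.109 0.065] rect [747. 109.] [24. 48.] 22.0 z80 0.0739
0.15 [  201   238   243   158 26489] mean [0.588 0.28  0.167] rect [588. 278.] [84. 67.] 3.5 z80 0.1671
```

View pics/w6.png

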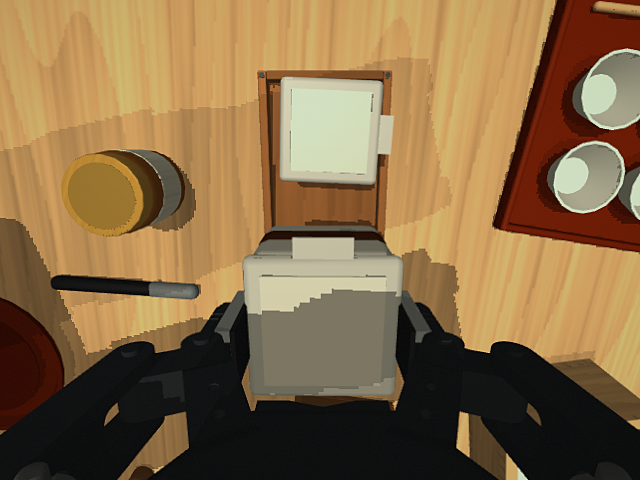

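The held tub is over the middle slot, with its tab at (323,248) facing the shown tub. There is about 10 mm clearance on one side and 8 mm on the other. I'll lower it.

Call:
{"api": "jog_arm", "payload": {
  "claw": [-1,-1,-1,-1,-1],
  "dp": [
    [0.0015,0,-0.03],
    [0.0015,0,-0.055],
    [0.0015,0,-0.075],
    [0.0015,0,-0.088],
    [0.0015,0,-0.094]
  ],
  "yaw": [0,0,0,0,0]
}}

```text
time: 14.38
ee_pos: [0.5897, 0.2748, 0.0487]
eef_rot: [-2.155, -2.285, 0.003]
contact_force: [-0.2, 0.2, -0.7]
finger_gap: 0.0567
finger_force: 64.7
```

Call:
{"api": "jog_arm", "payload": {
  "claw": [-1,-1,-1,-1],
  "dp": [
    [0,0,-0.001],
    [0,0,-0.002],
    [0,0,-0.003],
    [0,0,-0.003]
  ],
  "yaw": [0,0,0,0]
}}

```text
time: 14.72
ee_pos: [0.5909, 0.2755, 0.0476]
eef_rot: [2.153, 2.287, 0.002]
contact_force: [-0.3, -0.2, -1.1]
finger_gap: 0.0569
finger_force: 64.7
```

Call:
{"api": "jog_arm", "payload": {
  "claw": [-1,-1,-1],
  "dp": [
    [0,0,-0.001],
    [0,0,-0.002],
    [0,0,-0.002]
  ],
  "yaw": [0,0,0]
}}

```text
time: 14.97
ee_pos: [0.5909, 0.2754, 0.0459]
eef_rot: [2.152, 2.287, 0.002]
contact_force: [-3.1, -1.4, 9.5]
finger_gap: 0.0567
finger_force: 65.9
```

Call:
{"api": "jog_arm", "payload": {
  "claw": [0,1,1,1,1],
  "dp": [
    [0,0,0.001],
    [0,0,0.001],
    [0,0,0.001],
    [0,0,0.02],
    [0,0,0.06]
  ],
  "yaw": [0,0,0,0,0]
}}

```text
time: 15.38
ee_pos: [0.5882, 0.2746, 0.1012]
eef_rot: [-2.15, -2.285, 0.01]
contact_force: [-0.1, 0.1, 0.1]
finger_gap: 0.0853
finger_force: 0.0
```

Call:
{"api": "jog_arm", "payload": {
  "claw": [1,1,1,1,1],
  "dp": [
    [0,0,0.04],
    [-0.03,0.006,0.06],
    [-0.07,0.015,0.06],
    [-0.11,0.023,0.06],
    [-0.142,0.03,0.06]
  ],
  "yaw": [0,-2,-4,-6,-7]
}}

```text
time: 15.8
ee_pos: [0.4461, 0.3054, 0.165]
eef_rot: [-2.291, -2.15, -0.001]
contact_force: [0.8, 1.1, 0.9]
finger_gap: 0.0854
finger_force: 0.0
```

Call:
{"api": "jog_arm", "payload": {
  "claw": [1,1],
  "dp": [
    [0,0,0],
    [0,0,0]
  ],
  "yaw": [0,0]
}}

```text
time: 15.97
ee_pos: [0.4473, 0.3058, 0.1653]
eef_rot: [2.286, 2.154, 0.001]
contact_force: [0.2, -0.6, 0.5]
finger_gap: 0.0852
finger_force: 0.0
```

```bash
python3 - <<'E'
from h import *
look("w7",(0.05,0.075))
E
```

```text
16.0167 [0.4486 0.3056 0.1651] yaw 86.5 gap 0.08566714410892384 cam [0.451 0.373 0.308]
0.05 [339   0  46  17 469] mean [0.482 0.458 0.057] rect [482. 459.] [ 9. 29.] 85.4 z80 0.06
0.05 [ 471  121  112   95 8889] mean [0.585 0.353 0.069] rect [591. 352.] [68. 60.] 1.2 z80 0.0703
0.05 [ 286  205   74   76 4424] mean [0.448 0.308 0.066] rect [448. 307.] [54. 53.] 35.0 z80 0.0681
0.05 [  470   225    93   145 10148] mean [0.59  0.263 0.068] rect [592. 252.] [ 60. 120.] 3.2 z80 0.0702
0.05 [500 453  46  27 815] mean [0.611 0.089 0.063] rect [613.  86.] [40. 14.] 1.5 z80 0.0696
```

Call:
{"api": "jog_arm", "payload": {
  "claw": [1,1,1,1,1],
  "dp": [
    [0,0.0005,-0.035],
    [0,0.0005,-0.07],
    [0,0.0005,-0.1],
    [0,0.0005,-0.12],
    [0,0.0005,-0.127]
  ],
  "yaw": [0,0,0,0,0]
}}

```text
time: 16.43
ee_pos: [0.4482, 0.3048, 0.0345]
eef_rot: [-2.289, -2.151, 0.006]
contact_force: [-1.3, -0.2, 0.1]
finger_gap: 0.0851
finger_force: 0.0
```

Call:
{"api": "jog_arm", "payload": {
  "claw": [1,-1,-1,-1,-1],
  "dp": [
    [0,0,0],
    [0,0,0],
    [0,0,0],
    [0,0,0],
    [0,0,0]
  ],
  "yaw": [0,0,0,0,0]
}}

```text
time: 16.85
ee_pos: [0.4494, 0.3062, 0.0395]
eef_rot: [2.288, 2.152, 0.004]
contact_force: [-2.8, -0.7, 11.4]
finger_gap: 0.0532
finger_force: 60.7
```

Call:
{"api": "jog_arm", "payload": {
  "claw": [-1,-1],
  "dp": [
    [0,0,0],
    [0,0,0]
  ],
  "yaw": [0,0]
}}

```text
time: 17.02
ee_pos: [0.4494, 0.3062, 0.0395]
eef_rot: [2.288, 2.152, 0.004]
contact_force: [-2.4, -2.4, 11.3]
finger_gap: 0.0533
finger_force: 60.7
```

Call:
{"api": "jog_arm", "payload": {
  "claw": [-1,-1,-1,-1,-1],
  "dp": [
    [0,0,0.02],
    [0,0,0.06],
    [0,0,0.1],
    [0,-0.02,0.12],
    [0,-0.06,0.12]
  ],
  "yaw": [0,0,0,0,0]
}}

```text
time: 17.43
ee_pos: [0.4509, 0.2483, 0.163]
eef_rot: [2.283, 2.154, 0.014]
contact_force: [0.9, -0.9, -2.9]
finger_gap: 0.0531
finger_force: 64.8
```

Call:
{"api": "jog_arm", "payload": {
  "claw": [-1,-1,-1,-1,-1],
  "dp": [
    [0,-0.04,0],
    [0,-0.08,0],
    [0,-0.12,0],
    [0,-0.16,0],
    [0,-0.2,0]
  ],
  "yaw": [0,0,0,0,0]
}}

```text
time: 17.85
ee_pos: [0.4483, 0.0441, 0.1588]
eef_rot: [2.287, 2.152, 0.002]
contact_force: [0.9, 0.1, -1.9]
finger_gap: 0.0534
finger_force: 64.8
```

Call:
{"api": "jog_arm", "payload": {
  "claw": [-1,-1,-1,-1,-1],
  "dp": [
    [0,-0.04,0],
    [0,-0.08,0],
    [0,-0.12,0],
    [0.01,-0.16,0],
    [0.02,-0.195,0]
  ],
  "yaw": [0,0,0,0,0]
}}

```text
time: 18.27
ee_pos: [0.4683, -0.1518, 0.1589]
eef_rot: [2.288, 2.15, 0.001]
contact_force: [2.3, 1.2, -0.9]
finger_gap: 0.0531
finger_force: 64.7
```

Call:
{"api": "jog_arm", "payload": {
  "claw": [-1,-1,-1,-1,-1],
  "dp": [
    [0.028,-0.03,0],
    [0.056,-0.06,0],
    [0.084,-0.09,0],
    [0.112,-0.12,0],
    [0.126,-0.138,0]
  ],
  "yaw": [0,0,0,0,0]
}}

```text
time: 18.68
ee_pos: [0.5968, -0.2903, 0.158]
eef_rot: [2.288, 2.15, 0.001]
contact_force: [0.5, 0.9, -1.5]
finger_gap: 0.0532
finger_force: 64.7
```

Call:
{"api": "jog_arm", "payload": {
  "claw": [-1,-1,-1,-1],
  "dp": [
    [0,0,-0.02],
    [0,0,-0.03],
    [0,0,-0.03],
    [0,0,-0.03]
  ],
  "yaw": [0,0,0,0]
}}

```text
time: 19.02
ee_pos: [0.5938, -0.2863, 0.128]
eef_rot: [-2.287, -2.152, 0.0]
contact_force: [0.5, 0.3, -1.2]
finger_gap: 0.0531
finger_force: 64.8
```

```bash
python3 - <<'E'
from h import *
look("w8",(0.015,0.026,300),(0.05,0.08),(0.13,0.18))
E
```

```text
19.0667 [ 0.5941 -0.2865  0.1287] yaw 86.5 gap 0.05311665223908799 cam [ 0.598 -0.219  0.271]
0.015 [567   0  28  23 315] mean [ 0.765 -0.145  0.02 ] rect [ 767. -145.] [ 8. 17.] 46.2 z80 0.0235
0.015 [ 254   41  145  251 5602] mean [ 0.601 -0.212  0.019] rect [ 599. -239.] [174.  94.] 86.4 z80 0.0199
0.05 [ 273   45  100  108 8436] mean [ 0.6   -0.194  0.073] rect [ 599. -195.] [54. 53.] 17.5 z80 0.0741
0.13 [  187   248   296   150 22175] mean [ 0.595 -0.281  0.156] rect [ 597. -279.] [70. 62.] 36.6 z80 0.1567
0.13 [162 347  26  15 260] mean [ 0.55  -0.277  0.177] rect [ 549. -277.] [2. 9.] 90.0 z80 0.1788
```

View pics/w8.png

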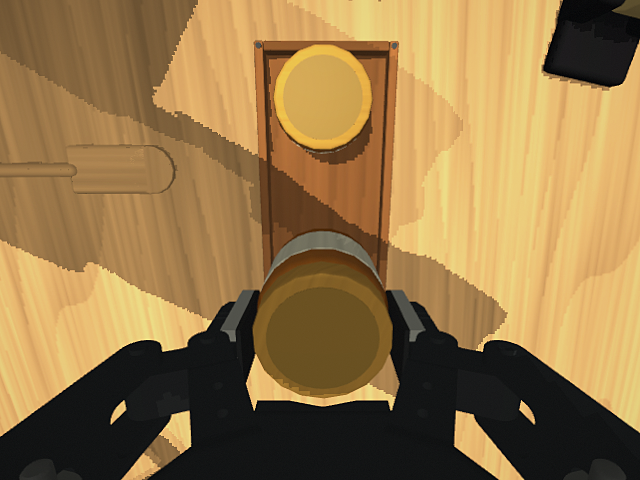

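The held jar is centred over tray_jars at (323,335), well clear of the shown jar at (323,97). I'll lower it.

Call:
{"api": "jog_arm", "payload": {
  "claw": [-1,-1,-1,-1,-1],
  "dp": [
    [0.0015,0,-0.03],
    [0.0015,0,-0.055],
    [0.0015,0,-0.07],
    [0.0015,0,-0.078],
    [0.0015,0,-0.081]
  ],
  "yaw": [0,0,0,0,0]
}}

```text
time: 19.48
ee_pos: [0.5957, -0.2867, 0.0467]
eef_rot: [-2.288, -2.152, 0.0]
contact_force: [0.6, 0.1, -2.5]
finger_gap: 0.0532
finger_force: 64.8
```

Call:
{"api": "jog_arm", "payload": {
  "claw": [-1,-1,-1],
  "dp": [
    [0,0,-0.001],
    [0,0,-0.002],
    [0,0,-0.002]
  ],
  "yaw": [0,0,0]
}}

```text
time: 19.73
ee_pos: [0.5965, -0.2874, 0.0458]
eef_rot: [2.287, 2.151, 0.001]
contact_force: [-0.2, -0.8, -2.5]
finger_gap: 0.0532
finger_force: 64.8
```

Call:
{"api": "jog_arm", "payload": {
  "claw": [-1,-1,-1],
  "dp": [
    [0,0,-0.001],
    [0,0,-0.002],
    [0,0,-0.002]
  ],
  "yaw": [0,0,0]
}}

```text
time: 19.98
ee_pos: [0.5966, -0.2876, 0.0455]
eef_rot: [2.286, 2.15, 0.001]
contact_force: [-6.0, 3.9, 22.3]
finger_gap: 0.0532
finger_force: 67.2
```

Call:
{"api": "jog_arm", "payload": {
  "claw": [0,1,1,1,1],
  "dp": [
    [0,0,0.001],
    [0,0,0.001],
    [0,0,0.001],
    [0,0,0.02],
    [0,0,0.06]
  ],
  "yaw": [0,0,0,0,0]
}}

```text
time: 20.4
ee_pos: [0.594, -0.286, 0.0993]
eef_rot: [-2.284, -2.147, 0.003]
contact_force: [0.3, -0.4, -0.5]
finger_gap: 0.0855
finger_force: 0.0
```

Call:
{"api": "jog_arm", "payload": {
  "claw": [1,1,1,1,1],
  "dp": [
    [0,0,0.04],
    [0,0,0.08],
    [-0.03,0,0.12],
    [-0.065,0,0.13],
    [-0.1,0,0.13]
  ],
  "yaw": [0,0,0,0,0]
}}

```text
time: 20.82
ee_pos: [0.4962, -0.2879, 0.2361]
eef_rot: [2.283, 2.15, 0.001]
contact_force: [0.5, -0.3, -0.3]
finger_gap: 0.0852
finger_force: 0.0
```

Call:
{"api": "jog_arm", "payload": {
  "claw": [1,1,1,1,1],
  "dp": [
    [-0.03,-0.02,0],
    [-0.06,-0.04,0],
    [-0.09,-0.06,0],
    [-0.12,-0.08,0],
    [-0.14,-0.1,0]
  ],
  "yaw": [0,0,0,0,0]
}}

```text
time: 21.23
ee_pos: [0.3537, -0.3878, 0.2332]
eef_rot: [2.289, 2.151, -0.0]
contact_force: [0.4, -0.2, 0.8]
finger_gap: 0.0854
finger_force: 0.0
```

Call:
{"api": "jog_arm", "payload": {
  "claw": [1,1,1],
  "dp": [
    [0,0,0],
    [0,0,0],
    [0,0,0]
  ],
  "yaw": [0,0,0]
}}

```text
time: 21.48
ee_pos: [0.3562, -0.3871, 0.2328]
eef_rot: [2.289, 2.152, 0.0]
contact_force: [1.0, 0.1, -0.6]
finger_gap: 0.0851
finger_force: 0.0
```

```bash
python3 - <<'E'
from h import *
s=snapshot("top"); P=pts(s); P[P[...,0]<0.53]=np.nan; P[P[...,0]>0.67]=np.nan
blobs(P,.05,.085,60); blobs(P,.1,.13,60); blobs(P,.015,.026,300)
s=snapshot("scene"); cv2.imwrite("pics/s9.png",s["img"][140:390,160:480,::-1].repeat(2,0).repeat(2,1))
E
```

```text
0.05 [   0  139   76   74 2905] mean [0.579 0.591 0.076] rect [569. 607.] [209.  95.] 47.2 z80 0.0818
0.05 [ 134  162   35   37 1111] mean [0.588 0.348 0.07 ] rect [591. 351.] [66. 60.] 1.3 z80 0.0726
0.05 [ 211  163   38   34 1148] mean [0.593 0.204 0.071] rect [594. 203.] [60. 68.] 3.1 z80 0.0727
0.05 [ 171  164   38   35 1155] mean [0.59  0.274 0.07 ] rect [590. 278.] [61. 67.] 2.8 z80 0.0725
0.05 [431 166  31  32 763] mean [ 0.597 -0.191  0.073] rect [ 598. -192.] [54. 52.] 4.0 z80 0.0763
0.05 [481 169  33  31 782] mean [ 0.595 -0.285  0.072] rect [ 596. -288.] [54. 54.] 81.1 z80 0.0765
0.05 [292 170  25  15  91] mean [0.596 0.064 0.071] rect [600.  66.] [20. 44.] 9.3 z80 0.0824
0.05 [347 173  24  19 100] mean [ 0.586 -0.027  0.072] rect [591. -29.] [42. 23.] 70.6 z80 0.083
0.1 [295 159  17  16 193] mean [0.61  0.067 0.12 ] rect [612.  68.] [25. 25.] 60.8 z80 0.1239
0.1 [353 166  15  17 190] mean [ 0.6   -0.032  0.121] rect [601. -32.] [25. 24.] 51.4 z80 0.1238
0.015 [ 279  148  126   63 1129] mean [ 0.606 -0.002  0.02 ] rect [606.  -2.] [231.  95.] 84.2 z80 0.0223
0.015 [ 419  157  122   60 1130] mean [ 0.596 -0.267  0.02 ] rect [ 597. -268.] [234.  96.] 86.4 z80 0.0222
0.015 [136 159 121  54 940] mean [0.585 0.257 0.02 ] rect [589. 278.] [ 96. 233.] 3.2 z80 0.0222
```

View pics/s9.png

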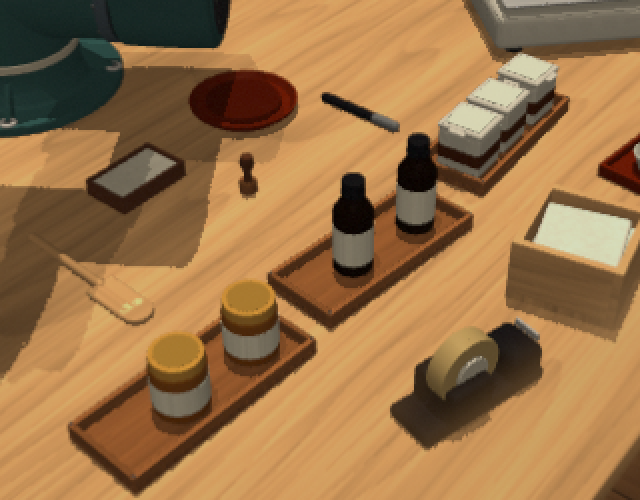

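All the goods stand upright in their trays: tubs at (500,110), bottles at (385,200) and jars at (215,345). The measured heights and positions are within tolerance, and the shown stock has not moved.

```bash
python3 -c "
from plant import *
print(job_done())"
```

```text
the job is handed in; nothing more can be done
None
```

The two tubs, the jar and the bottle are each standing upright in their matching trays, the stock already there has not moved, and the job is handed in; no verdict came back.

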